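# Tip the tube block onto its rest

## Task

Two metal heating blocks stand on end against the steel front edge of a low rubber-topped rest, their openings facing the robot. Push the taller one, with the round tube wells, over the edge so that it pivots and lies flat on the rubber with its wells facing up and its foot still at the steel edge; do not lift it or push it farther in, and leave the shorter slotted block standing where it is.

Things in the scene. Friction and masses are not known exactly. Their poses are not given: they have to be found in the camera images.
- tube_block: Block to tip: metal, 38 (x) x 44 (y) x 85 (z) mm, 0.36 kg; six round 14 mm wells in the -x face, to the robot (top 20 mm plain; flat to the touch). Origin: centre of the foot; z up, x away from the robot, square to the rest's edge, which is 1 to 3 mm past its +x face. Pushed along x, 68 to 80 mm up, by 1 to 3 N over 50 to 60 mm, it passes its balance and falls flat, under the fingers.
- slot_block: Block to leave alone: metal, 38 (x) x 44 (y) x 62 (z) mm, loose, with two level slots of 32 x 11 mm in the face to the robot. It stands at the same edge, 76 to 104 mm from the tube block, centre to centre; either may be the left one. Origin: centre of its foot, axes as for the tube block.
- rest: Low rest, fixed: 80 (x) x 170 (y) x 8 (z) mm, a 12 mm steel strip as its front edge, a black rubber pad behind it, flush. Origin: centre of its underside on the worktop; x points from the front edge (at x = -40 mm) over the pad, away from the robot; y runs along the edge; the top is 8 mm above the worktop.
There are look-alikes about, which are no part of the job. Leave any blue or orange look-alike of the tube_block alone.

How it is judged:
By the outcome, as a careful person would: the job done as asked, in the order asked, and still so for the second after the job is handed in, with the robot touching nothing.
It also fails if it takes over 40 s, if anything falls off the work surface, if the arm or the gripper's body presses on something with over 40 N, if the wrist force passes 120 N, or if a joint passes its speed limit or range.

## Robot

A 6-joint arm with a two-finger parallel gripper is mounted at the origin on a cart in front of the work surface, level with it; the furniture and walls round the work are solid. World frame = base frame: x ahead of the robot, y to its left, z up, the work surface at z = 0. Lengths are in mm, angles in degrees, forces in N, time in s.
With the tool pointing down it reaches from about 350 to 775 mm from the base axis. Payload 7.3 kg.
Tool frame: the origin (TCP) lies midway between the tips of the shut fingers; the grasp point (between the pads) lies 19 mm behind it (r.pinch_z is the distance from the TCP to the grasp point, in mm); z points along the fingers, y is the line along which they close (so a half turn about z gives the same grasp; the last joint's range is limited). The gripper opens to 92 mm and grips with 3 to 60 N. Pads are 19 mm wide; open, the fingers measure 130 mm over their backs; the gripper's body (75 mm by 190 mm) begins 47 mm behind the grasp point.
Start: joints at [64.286, 19.595, 87.324, -0, 73.075, -8.365], TCP at [156.537, 501.14, 226.741] pointing down, gripper open.
Joint ranges: [-145.02, 145.02], [-44.19, 115.74], [2.07, 154.8], [-57.11, 237.11], [16.16, 152.29], [-177.93, 177.93]. Speed limits (degrees/s): [147.25, 147.25, 180, 180, 180, 180].

## Interface

Orientations are given as a 3x3 rotation matrix whose columns are the frame's x, y, z axes.
In Python, from rig import r, imaging gives the robot as it stands.
- The arm moves only by the tool send_rows, never from a script. Its arguments are lists of equal length, an entry for each row: "offset": the shift along the tool's x, y, z in units of 0.25 m (1.0 is 0.25 m), a list of three; "twist": the turn, a rotation vector about the tool's x, y, z in units of 1.5 rad (1.0 is 1.5 rad), a list of three. A call has 1 to 10 rows; each row shifts and turns the commanded pose from where the row before left it, along the tool's axes as they then stand; what a row does not reach is not made up. A row lasts 1/8 s, in which the tool goes at most 62.5 mm and 10.7 degrees, less where a joint would pass 70% of its speed; a pose out of reach is approached as far as the arm can. A call with a number of a shift or a turn outside -1 to 1 is refused whole. A call with a gripper value outside its range is refused whole. "jaw" is the closure in counts, from 0 (fully open) to 255 (shut), set as the call begins (left out, the last holds). The fingers move at their own pace and stop on an object; "squeeze" is the grip in N (left out, the last holds). Time passes only in rows, so rows that do not move let the fingers close. It gives the time, the measured TCP pose, the force, the opening and the grip force at its end, in the units of the state.
- r.state(): the state, without advancing time (a new reading comes with each control period).
- imaging.get_image(name): name is "side" or "top" or "wrist"; returns a dict with "img" (384x512x3 uint8, blue, green, red), "depth" (384x512 float32, mm along the optical axis (not along the pixel's ray), 0 where there is no reading), "K" (3x3 intrinsics, pixels), "origin" and "orientation" of the camera in the world. Camera axes: x right, y up, looking along -z (the intrinsics and any distortion apply to the point x, -y, -z); pixel columns grow to the right and rows downward; lengths in mm; the calibration is good to about 2 mm. A picture is of the moment at which its call begins.
- r.close_job(): hands the job in; it is judged then, once.
The state is a dict: "time_s": time; "joints": joint angles; "joint_velocities": joint speeds; "joint_efforts": joint torques, N m; "position": TCP position; "ee_rot": TCP orientation; "force": force on the tool from outside, world axes, zero at the start; "moment": the same for the moment, N m; "finger_gap": opening from 0.0 (shut) to 1.0 (fully open); "grasp_force": force on a finger pad.
Only numpy, scipy, OpenCV 4.12 (cv2) and the standard library are available. Lean on these libraries where they do the work, as an engineer would, in place of code of your own. Each camera call takes 0.05 s, during which the arm holds its last target. There are 200 camera calls.

## Working session

There is one attempt and no reset: what is moved stays moved. The work goes in short steps, Python scripts to look and compute and a tool call to move; the robot and the scene stay as the last step left them, time stands still between calls to the robot, and variables do not carry over. Pictures are saved under pics/ and viewed, at most 10 in all, crops included, and the job is handed in when it is done.

Besides the shell and the picture viewer there is one more tool, called after "Emit:" as name(argument=value, ...), one argument or row to a line, values as JSON. send_rows: Moves the arm, as the interface text tells. Its arguments: {"type":"object","properties":{"offset":{"type":"array","items":{"type":"array","items":{"type":"number","minimum":-1,"maximum":1}}},"twist":{"type":"array","items":{"type":"array","items":{"type":"number","minimum":-1,"maximum":1}}},"jaw":{"type":"number"},"squeeze":{"type":"number"}},"required":["offset","twist"]}

```bash
mkdir -p pics; ls; python3 - <<'E'
from rig import r, imaging
import cv2,numpy as np
s=r.state();print(s['time_s'],s['position'],s['ee_rot'])
ims=[]
for n in("top","side"):
    d=imaging.get_image(n);cv2.imwrite(f"pics/{n}0.png",cv2.resize(d["img"],(800,600),interpolation=cv2.INTER_CUBIC));np.savez(f"{n}0.npz",**d);print(n,d["K"],d["origin"],d["orientation"])
E
```

```text
pics
0.0 [156.34970866 500.7415747  226.04155772] [[-9.54515154e-01  2.98161607e-01 -6.91269302e-04]
 [ 2.98162313e-01  9.54514136e-01 -1.41421902e-03]
 [ 2.38160505e-04 -1.55600394e-03 -9.99998761e-01]]
top [[482.8620732    0.         253.07660553]
 [  0.         482.8620732  195.47784066]
 [  0.           0.           1.        ]] [250.80560102 163.7021339  971.24200088] [[-0.01432144  0.98800633 -0.15374783]
 [-0.99987751 -0.01317988  0.00844165]
 [ 0.00631403  0.15384989  0.98807406]]
side [[441.11888115   0.         253.9941736 ]
 [  0.         441.11888115 192.03197277]
 [  0.           0.           1.        ]] [ 161.25628963 -450.60623686  591.17242496] [[ 0.90815087  0.28540092 -0.30628142]
 [-0.41826843  0.58761522 -0.69264701]
 [-0.01770647  0.75713583  0.65301747]]
```

View pics/top0.png

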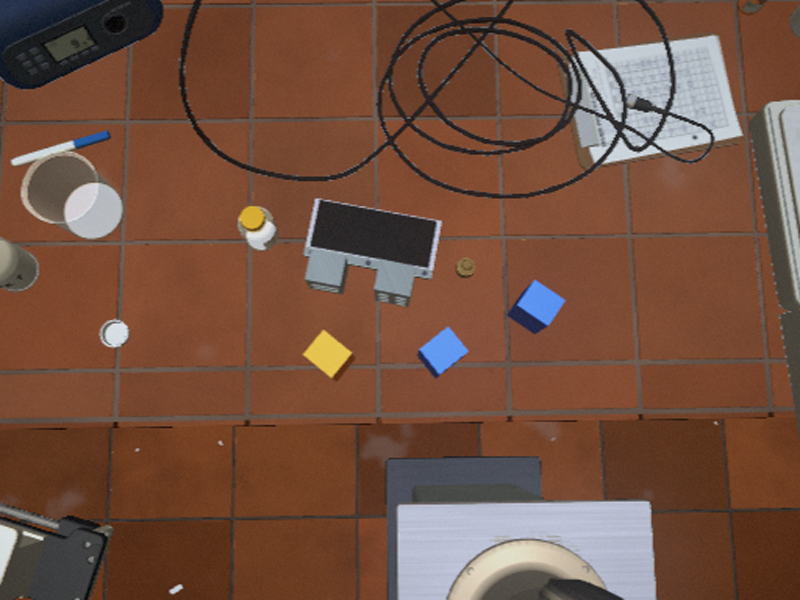

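View pics/side0.png

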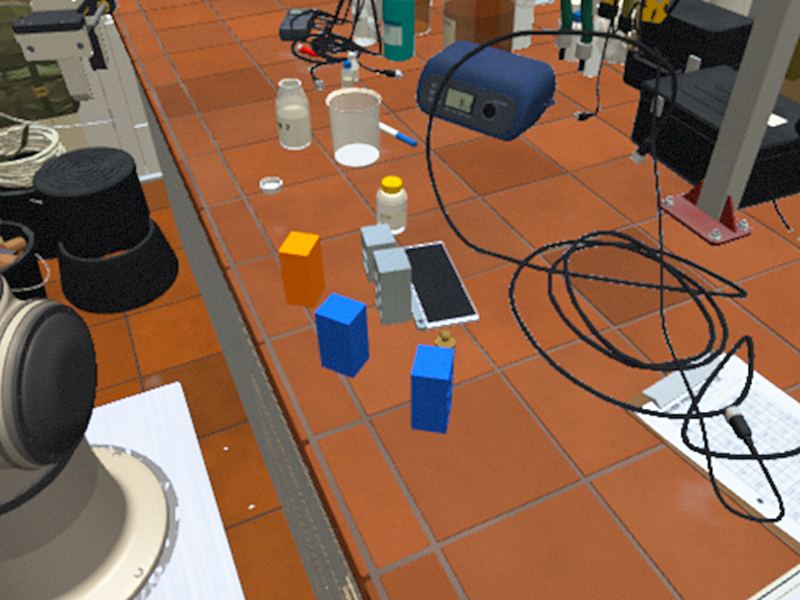

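In the top view, scaled to 800x600, two grey blocks stand at the rest's front edge: left at (326,266) and right at (393,278). The look-alikes are two blue blocks at (443,351) and (538,303) and an orange one at (328,354). In the side view the right grey block, at (392,280), looks taller. I'll check it by depth and a close crop.

```bash
cat > h.py <<'E'
import numpy as np
def cloud(d):
    K=d["K"];z=d["depth"];v,u=np.indices(z.shape)
    p=np.stack([(u-K[0,2])/K[0,0]*z,-(v-K[1,2])/K[1,1]*z,-z],-1)
    w=p@np.asarray(d["orientation"]).T+np.asarray(d["origin"]);w[z==0]=np.nan
    return w
E
python3 - <<'E'
import numpy as np,cv2
from h import cloud
d=np.load("top0.npz");w=cloud(d)
def q(x,y):return w[int(y*.64),int(x*.64)].round(1)
for n,p in dict(L=(328,262),R=(395,272),rl=(312,230),rr=(432,245),floor=(360,310),b1=(443,350),b2=(540,300),o=(328,353),bot=(253,217)).items():print(n,q(*p))
reg=w[120:200,185:290].reshape(-1,3);col=d["img"][120:200,185:290].reshape(-1,3)
for n,lo,hi in(("rest",4,12),("blk62",55,67),("blk85",79,92)):
    m=(reg[:,2]>lo)&(reg[:,2]<hi); 
    if n=="rest": m&=np.ptp(col.astype(int),axis=1)<40
    P=reg[m];
    if len(P)<5:print(n,len(P));continue
    rc=cv2.minAreaRect(P[:,:2].astype(np.float32));print(n,len(P),P.mean(0).round(1),np.median(P[:,2]).round(1),rc,cv2.boxPoints(rc).round(1).tolist())
s=np.load("side0.npz")["img"]
a=cv2.resize(s[130:215,210:315],None,fx=5,fy=5,interpolation=cv2.INTER_CUBIC)
cv2.imwrite("pics/c1.png",a)
sc=cloud(np.load("side0.npz"));g=sc[130:230,220:315].reshape(-1,3)
for n,lo,hi in(("s62",58,66),("s85",86,97)):
    P=g[(g[:,2]>lo)&(g[:,2]<hi)];print(n,len(P),np.nanmedian(P,0).round(1))
E
```

```text
L [449.4 240.1  59.1]
R [429.2 157.6  86. ]
rl [503.4 265.1   5.4]
rr [481.7 107.4   8.1]
floor [397.8 202.5  -3. ]
b1 [334.9 101.7  83.7]
b2 [393.1 -15.3  83.9]
o [335.  238.1  83.9]
bot [502.6 329.6  79.4]
rest 2712 [492.6 183.6   7.1] 7.1 ((471.61468505859375, 188.03866577148438), (169.8782196044922, 120.30096435546875), 78.56900024414062) [[395.79998779296875, 116.69999694824219], [513.7000122070312, 92.9000015258789], [547.4000244140625, 259.3999938964844], [429.5, 283.20001220703125]]
blk62 471 [439.9 239.3  61.1] 61.1 ((432.1107177734375, 198.7119598388672), (131.2300262451172, 38.47229766845703), 78.24694061279297) [[399.8999938964844, 138.39999389648438], [437.6000061035156, 130.60000610351562], [464.29998779296875, 259.0], [426.6000061035156, 266.8999938964844]]
blk85 481 [422.9 156.2  84.1] 84.2 ((423.6704406738281, 156.14654541015625), (43.96989440917969, 39.325355529785156), 77.89432525634766) [[399.79998779296875, 138.8000030517578], [438.29998779296875, 130.5], [447.5, 173.5], [409.1000061035156, 181.8000030517578]]
s62 393 [431.5 227.4  62.5]
s85 308 [403.4  96.6  86.5]
```

View pics/c1.png

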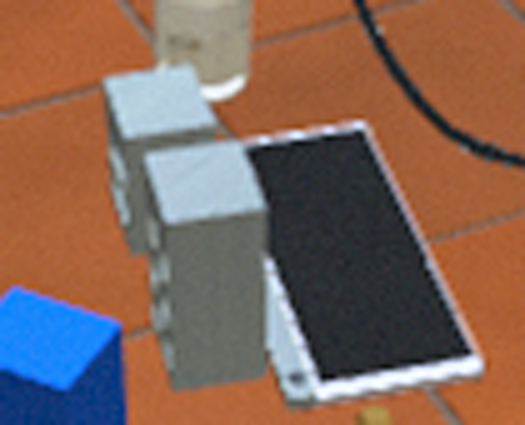

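The close crop shows the nearer (right) grey block is the tall one: its top is at z≈84 and the round wells are on the robot-side face. It measures 39x44 mm, with its centre at about (423.5,156) and x axis at about -12°. The left block (z≈61) is the slotted one. I'll move 60 mm behind the tube block with the fingers shut.

Emit:
send_rows(
  offset=[
    [0, 0, 0],
    [-0.121, -0.125, 0.043],
    [-0.121, -0.125, 0.043],
    [-0.121, -0.125, 0.043],
    [-0.121, -0.125, 0.043],
    [-0.121, -0.125, 0.043],
    [-0.121, -0.125, 0.043],
    [-0.121, -0.125, 0.043],
    [-0.121, -0.125, 0.043],
    [-0.121, -0.125, 0.043],
  ],
  twist=[
    [0, 0, -0.062],
    [0, 0, 0],
    [0, 0, 0],
    [0, 0, 0],
    [0, 0, 0],
    [0, 0, 0],
    [0, 0, 0],
    [0, 0, 0],
    [0, 0, 0],
    [0, 0, 0],
  ],
  jaw=255,
  squeeze=10,
)

```text
time_s: 1.35
position: [364.8, 168.1, 129.6]
ee_rot: [[-0.978, 0.208, 0.0], [0.208, 0.978, 0.0], [0.0, 0.0, -1.0]]
force: [0.3, 0.4, 0.1]
finger_gap: 0.012
grasp_force: 0.0
```

Emit:
send_rows(
  offset=[
    [0, 0, 0],
    [0, 0, 0],
  ],
  twist=[
    [0, 0, 0],
    [0, 0, 0],
  ],
)

```text
time_s: 1.6
position: [363.9, 169.5, 129.9]
ee_rot: [[-0.978, 0.209, -0.001], [0.209, 0.978, 0.0], [0.001, 0.0, -1.0]]
force: [-0.2, 0.8, -0.1]
finger_gap: 0.004
grasp_force: 0.0
```

```bash
python3 - <<'E'
from rig import r, imaging
import cv2,numpy as np
from h import cloud
s=r.state();print(s['time_s'],s['position'],np.round(s['ee_rot'],3),s['force'],s['finger_gap'])
d=imaging.get_image("wrist");w=cloud(d);cv2.imwrite("pics/w1.png",d["img"])
for n,lo,hi in(("62",56,67),("85",79,91)):
    m=((w[...,2]>lo)&(w[...,2]<hi)&(np.ptp(d["img"].astype(int),axis=2)<45)).astype(np.uint8)
    m=cv2.morphologyEx(m,cv2.MORPH_OPEN,np.ones((5,5)))
    k,l,st,c=cv2.connectedComponentsWithStats(m)
    for i in range(1,k):
        if st[i,4]>300:
            P=w[l==i];print(n,c[i],np.median(P[:,2]),cv2.minAreaRect(P[:,:2].astype(np.float32)))
E
```

```text
1.6 [363.88055118 169.5153443  129.87964952] [[-0.978  0.209 -0.001]
 [ 0.209  0.978  0.   ]
 [ 0.001  0.    -1.   ]] [-0.16993035  0.78322715 -0.09606433] 0.0035268936166180072
62 [381.18015666 258.49347258] 61.89472522156525 ((434.577392578125, 253.00621032714844), (27.552021026611328, 22.307117462158203), 79.43626403808594)
62 [459.44886364 313.32954545] 62.1043146324659 ((500.6544494628906, 313.9286804199219), (11.53848648071289, 28.175682067871094), 80.80741882324219)
```

View pics/w1.png

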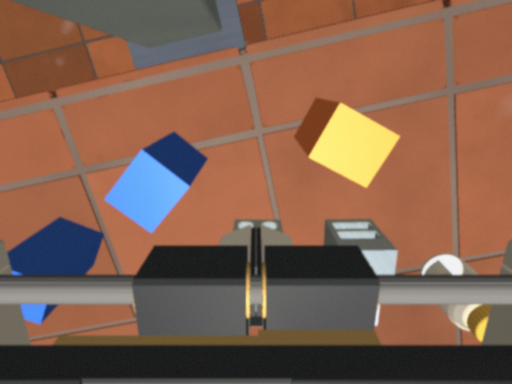

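In the wrist view the fingers, at (257,280), are centred on the block with round wells at (258,228). The slotted block is at (355,235), clear to the side. I'll lower to z≈74 and approach.

Emit:
send_rows(
  offset=[
    [0, 0, 0.075],
    [0, 0, 0.075],
    [0, 0, 0.074],
    [-0.04, 0, 0],
    [-0.04, 0, 0],
    [-0.02, 0, 0],
    [0, 0, 0],
    [0, 0, 0],
  ],
  twist=[
    [0, 0, 0],
    [0, 0, 0],
    [0, 0, 0],
    [0, 0, 0],
    [0, 0, 0],
    [0, 0, 0],
    [0, 0, 0],
    [0, 0, 0],
  ],
)

```text
time_s: 2.65
position: [388.5, 164.1, 74.1]
ee_rot: [[-0.978, 0.208, 0.0], [0.208, 0.978, 0.0], [0.0, 0.0, -1.0]]
force: [-1.3, -0.3, -0.4]
finger_gap: 0.006
grasp_force: 0.0
```

Emit:
send_rows(
  offset=[
    [-0.016, 0, 0],
    [-0.016, 0, 0],
    [-0.016, 0, 0],
    [-0.016, 0, 0],
    [-0.016, 0, 0],
    [-0.016, 0, 0],
    [0, 0, 0],
  ],
  twist=[
    [0, 0, 0],
    [0, 0, 0],
    [0, 0, 0],
    [0, 0, 0],
    [0, 0, 0],
    [0, 0, 0],
    [0, 0, 0],
  ],
)

```text
time_s: 3.52
position: [412.6, 159.1, 73.9]
ee_rot: [[-0.978, 0.208, 0.0], [0.208, 0.978, 0.0], [-0.0, 0.0, -1.0]]
force: [-0.9, 0.8, 0.1]
finger_gap: 0.007
grasp_force: 0.2
```

```bash
python3 - <<'E'
from rig import r, imaging
import cv2
d=imaging.get_image("side");cv2.imwrite("pics/s2.png",cv2.resize(d["img"][110:235,190:335],None,fx=4,fy=4,interpolation=cv2.INTER_CUBIC))
E
```

```text
(no output)
```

View pics/s2.png

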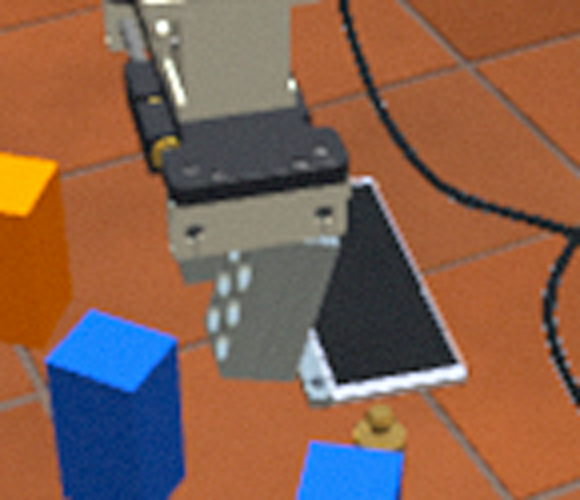

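The block is tipping squarely, with its foot at the edge (crop px (300,370)) and six wells visible. I'll keep pushing slowly.

Emit:
send_rows(
  offset=[
    [-0.014, 0, 0],
    [-0.014, 0, 0],
    [-0.014, 0, 0],
    [-0.014, 0, 0],
    [-0.014, 0, 0],
    [-0.014, 0, 0],
    [-0.014, 0, 0],
    [0, 0, 0],
  ],
  twist=[
    [0, 0, 0],
    [0, 0, 0],
    [0, 0, 0],
    [0, 0, 0],
    [0, 0, 0],
    [0, 0, 0],
    [0, 0, 0],
    [0, 0, 0],
  ],
)

```text
time_s: 4.58
position: [436.4, 154.0, 73.9]
ee_rot: [[-0.978, 0.208, 0.0], [0.208, 0.978, 0.0], [-0.0, 0.0, -1.0]]
force: [-0.1, -0.1, -0.2]
finger_gap: 0.001
grasp_force: 0.0
```

```bash
python3 - <<'E'
from rig import r, imaging
import cv2
d=imaging.get_image("side");cv2.imwrite("pics/s3.png",cv2.resize(d["img"][110:235,190:335],None,fx=4,fy=4,interpolation=cv2.INTER_CUBIC))
E
```

```text
(no output)
```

View pics/s3.png

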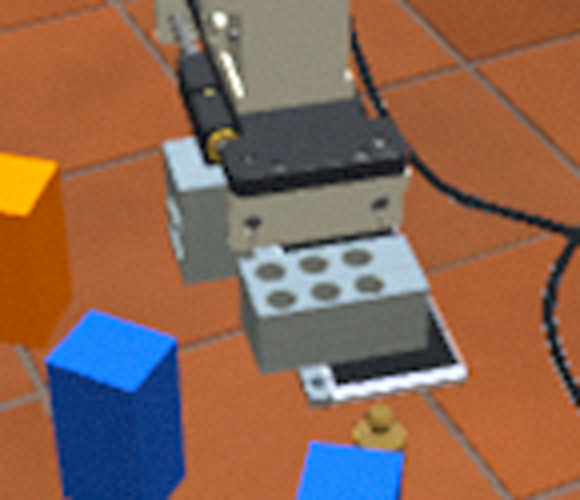

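The block has fallen flat with its six wells up (crop px (320,280)). I'll raise clear and measure the result.

Emit:
send_rows(
  offset=[
    [0, 0, -0.08],
    [0, 0, -0.15],
    [0, 0, -0.15],
    [0.2, 0, -0.1],
    [0.2, 0, 0],
    [0, 0.2, 0],
    [0, 0.2, 0],
    [0, 0.2, 0],
    [0, 0.2, 0],
    [0, 0, 0],
  ],
  twist=[
    [0, 0, 0],
    [0, 0, 0],
    [0, 0, 0],
    [0, 0, 0],
    [0, 0, 0],
    [0, 0, 0],
    [0, 0, 0],
    [0, 0, 0],
    [0, 0, 0],
    [0, 0, 0],
  ],
)

```text
time_s: 5.88
position: [379.9, 373.0, 193.3]
ee_rot: [[-0.979, 0.205, -0.0], [0.205, 0.979, 0.0], [0.0, 0.0, -1.0]]
force: [0.0, -0.4, -0.6]
finger_gap: 0.007
grasp_force: 0.0
```

```bash
python3 - <<'E'
from rig import r, imaging
import cv2,numpy as np
from h import cloud
d=imaging.get_image("top");w=cloud(d)
cv2.imwrite("pics/t4.png",cv2.resize(d["img"][110:210,170:310],None,fx=5,fy=5,interpolation=cv2.INTER_CUBIC))
reg=w[110:205,170:300].reshape(-1,3)
R=np.array([[.978,-.208],[.208,.978]])
col=d["img"][110:205,170:300].reshape(-1,3).astype(int)
for n,lo,hi in(("flat",40,51),("slot",57,66),("rest",5,11)):
    m=(reg[:,2]>lo)&(reg[:,2]<hi)&(np.ptp(col,axis=1)<45)
    P=reg[m];q=P[:,:2]@R.T;print(n,len(P),np.median(P[:,2]),np.percentile(q,[1,5,50,95,99],axis=0).round(1).tolist())
c=np.array([423.5,156])@R.T;print("orig tube",c)
E
```

```text
flat 773 45.031964908969485 [[362.2, 219.1], [383.7, 220.6], [426.9, 242.2], [466.0, 342.6], [489.1, 426.3]]
slot 499 61.17034871724661 [[362.1, 305.9], [363.7, 308.0], [383.2, 329.8], [422.8, 409.8], [432.8, 413.1]]
rest 1847 7.28193801969087 [[364.0, 198.8], [405.9, 205.3], [442.7, 302.3], [478.8, 359.0], [482.5, 366.1]]
orig tube [381.735 240.656]
```

View pics/t4.png

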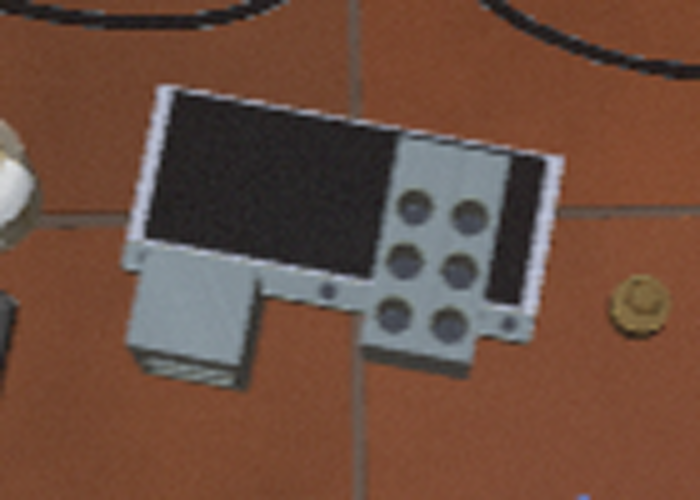

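```bash
python3 - <<'E'
from rig import r, imaging
import cv2,numpy as np
from h import cloud
R=np.array([[.978,-.208],[.208,.978]])
a=dict(np.load("top0.npz"));b=imaging.get_image("top")
x=slice(155,188),slice(194,224)
print("slot diff",np.abs(a["img"][x].astype(int)-b["img"][x]).mean())
for d,lo,hi,s in((a,57,66,x),(b,57,66,x),(b,42,49,(slice(130,190),slice(235,275)))):
    P=cloud(d)[s].reshape(-1,3);P=P[(P[:,2]>lo)&(P[:,2]<hi)];print(len(P),np.median(P[:,2]).round(1),np.percentile(P[:,:2]@R.T,[2,50,98],axis=0).round(1).tolist())
E
```

```text
slot diff 9.213804713804715
452 61.1 [[362.4, 306.5], [380.8, 327.8], [399.4, 349.1]]
450 60.9 [[362.5, 306.6], [381.0, 327.5], [399.2, 349.2]]
674 45.0 [[384.0, 219.5], [429.3, 241.0], [466.8, 262.1]]
```

The slotted block hasn't moved. The tube block lies flat and level (top at z≈45), wells up, with its foot just overhanging the steel edge where it fell. The gripper is clear, so I'm handing in.

```bash
python3 -c "
from rig import r
print(r.close_job())"
```

```text
the job is handed in; nothing more can be done
None
```

The tube block was tipped over and lies flat on the rubber, wells up, the slotted block did not move, and the job is handed in at about 6 s; the block's foot overhangs the steel edge by about 19 mm, where it fell, and I left it because the task said not to push it farther in.

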